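# Clamp the middle popper body in the lever jig

## Robot

A 6-joint arm with a two-finger parallel gripper is mounted at the origin on the work surface. World frame = base frame: x ahead of the robot, y to its left, z up, the work surface at z = 0. Lengths are in mm, angles in rad, forces in N, time in s.
With the tool pointing down it reaches from about 275 to 750 mm from the base axis. Payload 10.2 kg.
Tool frame: the origin (TCP) lies between the finger pads; the fingertips stand 8 mm ahead of it and the grasp point (between the pads) lies 11 mm behind it; z points along the fingers, y is the line along which they close (so a half turn about z gives the same grasp; the last joint's range is limited). The gripper opens to 85 mm and grips with 20 to 120 N. Pads are 22 mm wide; open, the fingers measure 114 mm over their backs; the gripper's body (76 mm by 85 mm) begins 54 mm behind the grasp point. The pads swing forward as they close: fully open they stand 13 mm farther back than shut.
Start: joints at [-1.433, 0.313, 1.498, -0, 1.331, -0.223], TCP at [185.325, -491.209, 239.294] pointing down, gripper open.
Joint ranges: [-2.94, 2.94], [-0.97, 2.17], [0.19, 2.56], [-1.23, 4.37], [0.02, 3.11], [-2.88, 2.88]. Speed limits (rad/s): [2.39, 2.39, 3.01, 3.14, 3.14, 3.14].

## Interface

Orientations are given as a unit quaternion [w, x, y, z].
In Python, from rig import * gives the robot as it stands.
- The arm moves only by the shell command python3 -m handwheel 'ROWS' [FORCE]. ROWS is JSON, a list that holds one entry, the list of rows, each a list of 7 numbers: the shift along the world's x, y, z in mm, then the turn, a rotation vector about the world's x, y, z in degrees, then the opening, from -1 (shut) to 1 (fully open). A call has 1 to 8 rows; each row shifts and turns the commanded pose from where the row before left it; what a row does not reach is not made up. A row lasts 1/8 s, in which the tool goes at most 62.5 mm and 10.7 degrees, less where a joint would pass 70% of its speed; a pose out of reach is approached as far as the arm can. A call is refused whole if a number of a shift passes 62.5 or a number of a turn 10.7, either way. A call with a gripper value outside its range is refused whole. The fingers move at their own pace and stop on an object; FORCE is the grip in N (left out, the last holds). Time passes only in rows, so rows that do not move let the fingers close. It gives the time, the measured TCP pose, the force, the opening and the grip force at its end, in the units of the state.
- sense(): the state, without advancing time (a new reading comes with each control period).
- capture(name): name is "side" or "top"; returns a dict with "image" (384x512x3 uint8, red, green, blue), "fx", "fy", "cx", "cy" (pixels), "rvec" (rotation vector, rad) and "tvec" (3), from world to camera coordinates, as OpenCV has them. Camera axes: x right, y down, z forward; pixel columns grow to the right and rows downward; lengths in mm; the calibration is good to about 2 mm. A picture is of the moment at which its call begins. There is no depth.
- finish_job(): hands the job in; it is judged then, once.
The state is a dict: "time_s": time; "joints": joint angles; "dq": joint speeds; "tau": joint torques, N m; "eef_pos": TCP position; "ee_rot": TCP orientation; "force": force on the tool from outside, world axes, zero at the start; "wrist_torque": the same for the moment, N m; "grip_width": opening from 0.0 (shut) to 1.0 (fully open); "grip_force": force on a finger pad.
Only numpy, scipy, OpenCV 4.12 (cv2) and the standard library are available. Lean on these libraries where they do the work, as an engineer would, in place of code of your own. Each camera call takes 0.05 s, during which the arm holds its last target. There are 200 camera calls.

## Task

Swing the lever of the jig right up, pick the middle-sized of the three yellow popper bodies from the rack, lay it lengthwise and centred in the jig's V-cradle and let go of it; then bring the lever down until you feel the sprung rubber foot bear on the body, so that it stays lightly clamped when you let go, without crushing it. Leave the other two bodies and everything else on the desk as they are.

Things in the scene. Friction and masses are not known exactly. Their poses are not given: they have to be found in the camera images.
- lever (a joint): Lever angle (rad): 0 = level, grows as the knob swings up and over the pivot; stops at -0.15 and 1.9. Friction hinge, 0.8 N m (4.5 N at the knob, either way): stays where left. Starts at 0.1 to 0.45, foot in the way. From 1.7 a gripper fits over the cradle. With the 22 mm body in place the foot meets it somewhere between 0.06 and -0.06, unknown (its screw setting varies): feel for it.
- pivot (a point): Hinge axis of the lever between two aluminium cheeks: 100 mm from the cradle along jig +x, 90 mm above the desk. Site axes = jig axes; the hinge runs along y. The cheeks are 26 mm along x, 40 mm over both, and reach 102 mm above the desk.
- knob (a point): Centre of the red drum-shaped knob (axis along jig y, 22 mm diameter, 22 mm long) at the end of the lever, 180 mm from the pivot. Lever at angle a: knob at pivot + 180 mm x (-cos a along jig x, +sin a up). The steel lever bar is 10 mm wide, 12 mm high. Pinched across jig y from above it turns between the pads and can creep out of them: regrasp on a long swing.
- presser: Lever's foot assembly: sprung rubber foot, 20 x 20 mm, 100 mm from the pivot, over the cradle at lever 0, face 36 to 46 mm (unknown) below the lever. Origin at the pivot; turns with the lever. Foot gives 3 mm at 3 N/mm (0.9 N preload), then is solid; knob force rises over friction by 0.56 N per N at the foot. Friction holds about 8 N at the foot after release; above 25 N the body is crushed.
- cradle (a point): Middle of the jig's aluminium V-cradle, where the axis of the 22 mm body lies when seated, 37.6 mm above the desk. x along the V (towards the pivot), y across, z up. 45-degree walls, 36 mm long, 25 mm over their outer edges, tops 6 mm below this point: keep fingertips at most 5 mm below it. Beside it only the 10 mm thick base plate.
- jig: The fixed jig (base plate 200 x 90 x 10 mm, dark). Origin on the desk under the middle of the cradle; +x towards the pivot, the lowered lever points to -x.
- rack: Fixed dark wooden rack 60 x 196 x 10 mm with three light wooden V-nests like the cradle, along rack x, at y = -65, 0 and 65 mm, 36 mm long; bottom of each V 22 mm above the desk, its wall tops 31.6 mm. Origin: centre of the underside.
- popper_mid: Yellow wooden popper body with red front face, green band and black eyes: a plain cylinder, diameter 22 mm, length 45 mm, about 14 g, lying level in one of the rack's three nests (which one varies). Origin at its middle, on its axis; x along its axis (rack x). This is the one to clamp; seated in a V its axis is 37.6 mm above the desk.
- popper_small: Yellow wooden popper body with red front face, green band and black eyes: a plain cylinder, diameter 18 mm, length 45 mm, about 11 g, lying level in one of the rack's three nests (which one varies). Origin at its middle, on its axis; x along its axis (rack x). A look-alike: leave it.
- popper_large: Yellow wooden popper body with red front face, green band and black eyes: a plain cylinder, diameter 26 mm, length 45 mm, about 19 g, lying level in one of the rack's three nests (which one varies). Origin at its middle, on its axis; x along its axis (rack x). A look-alike: leave it.
- spool_blue: Blue thread spool standing, 34 mm diameter, 40 mm high. Bystander. Origin under it.
- spool_green: Green thread spool standing, 34 mm diameter, 40 mm high. Bystander. Origin under it.
- bead_jars: Stack of four clear bead jars, 52 mm diameter, 104 mm high. Bystander. Origin under it.
- varnish: Small amber varnish bottle, 32 mm diameter, 65 mm high. Bystander. Origin under it.
- brush: Brush lying on the desk, 160 mm long. Bystander. Origin at its middle, underside.
Things that resemble listed ones, but are neither listed nor needed, are in the scene too. Leave any orange or white look-alike of the jig alone.

How it is judged (in metres and radians):
On the way, in this order (a step that is already met when the one before it is completed fails the run):
1. the lever is swung up, clear of the cradle (past 1.2 rad) (value of joint lever above 1.2 rad), for 0.2 s.
2. the 22 mm body lies in the cradle, let go, with the lever still up (past 0.5 rad) (x of popper_mid in the frame of cradle between -0.012 and 0.012 m and y of popper_mid in the frame of cradle between -0.005 and 0.005 m and z of popper_mid in the frame of cradle between -0.005 and 0.005 m and angle between the x axis of popper_mid and the x axis of cradle, either way round below 0.12 rad and value of joint lever above 0.5 rad and contact force between popper_mid and the fingers below 0.1 N), for 0.2 s.
At the end, for the whole second after the job is handed in: The 22 mm body lies in the V-cradle (within 12 mm along it, 5 mm across and in height, 0.12 rad in direction) with the foot bearing on it with more than 1.5 N, body and lever at rest; the other two bodies within 20 mm and the bystanders within 30 mm of where they started (x of popper_mid in the frame of cradle between -0.012 and 0.012 m and y of popper_mid in the frame of cradle between -0.005 and 0.005 m and z of popper_mid in the frame of cradle between -0.005 and 0.005 m and angle between the x axis of popper_mid and the x axis of cradle, either way round below 0.12 rad and contact force between presser and popper_mid above 1.5 N and linear speed of popper_mid below 0.01 m/s and velocity of joint lever between -0.02 and 0.02 rad/s and distance of each of popper_small, popper_large from where it was at the start of the episode below 0.02 m and distance of each of spool_blue, spool_green, bead_jars, varnish, brush from where it was at the start of the episode below 0.03 m); the robot touches nothing.
It fails at once if the body is crushed: the foot presses on it with more than 25 N (contact force between presser and popper_mid above 25 N).
It fails at once if one of the other bodies is moved more than 20 mm (distance of any of popper_small, popper_large from where it was at the start of the episode above 0.02 m).
It fails at once if a bystander is moved more than 30 mm (distance of any of spool_blue, spool_green, bead_jars, varnish, brush from where it was at the start of the episode above 0.03 m).
It also fails if it takes over 72 s, if anything falls off the work surface, if the arm or the gripper's body presses on something with over 40 N, if the wrist force passes 120 N, or if a joint passes its speed limit or range.

## Working session

There is one attempt and no reset: what is moved stays moved. The work goes in short steps, Python scripts to look and compute and a shell command to move; the robot and the scene stay as the last step left them, time stands still between calls to the robot, and variables do not carry over. Pictures are saved under pics/ and viewed, at most 10 in all, crops included, and the job is handed in when it is done.

```bash
mkdir -p pics; ls; python3 - <<'E'
from rig import *
import cv2,numpy as np
for n in("side","top"):
    c=capture(n); cv2.imwrite(f"pics/{n}0.png",cv2.cvtColor(c["image"],cv2.COLOR_RGB2BGR))
    R=cv2.Rodrigues(np.array(c["rvec"],float))[0]; print(n,c["fx"],c["cx"],c["cy"],"cam",-R.T@np.array(c["tvec"]).ravel(),"fwd",R[2])
s=sense();print(s)
E
```

```text
pics
side 403.0290959905598 264.9678695284063 192.14441584991997 cam [391.00537476 904.99949754 786.04783291] fwd [ 0.1022455  -0.7754419  -0.62308565]
top 431.4665545832985 259.3383226014019 195.70801891205056 cam [2.01131088e+02 1.14566670e-01 1.52472841e+03] fwd [ 0.20395199 -0.01186869 -0.97890894]
{'time_s': 0.1, 'joints': array([-1.43342404e+00,  3.13390700e-01,  1.49832815e+00, -1.70742055e-05,
        1.33101653e+00, -2.23389076e-01]), 'dq': array([-0.00070716, -0.00074244, -0.00136326,  0.00095465,  0.0007503 ,
       -0.00012698]), 'tau': array([ 1.93631611e-03, -4.12902403e+01, -2.60144216e+01, -1.87308483e-04,
        3.03504872e-03, -4.42889203e-06]), 'eef_pos': array([ 185.27806563, -490.99169087,  238.80642293]), 'ee_rot': array([-5.71189167e-04,  9.83774943e-01,  1.79406059e-01,  1.62817150e-05]), 'force': array([ 0.31331646,  0.14243894, -0.4643317 ]), 'wrist_torque': array([ 0.00088326, -0.03195817,  0.00529561]), 'grip_force': 0.0, 'grip_width': 0.9977555932768225}
```

View pics/side0.png

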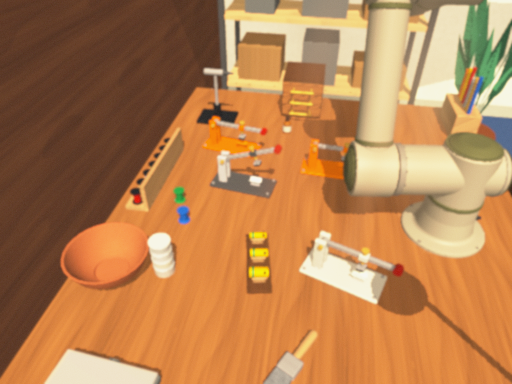

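View pics/top0.png

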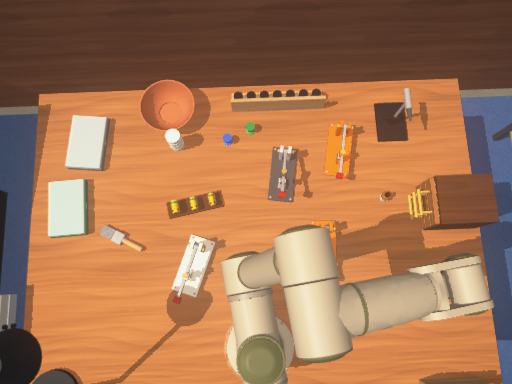

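The side view shows four jigs: dark (245,180), white (345,270), and two orange (230,135 and 325,160). The rack is at (259,262). In the top view the dark jig is at (283,173), the white one at (192,265), the orange ones at (340,150) and (325,235), and the rack at (194,204). The dark jig fits the description. I'll confirm that in one enlarged composite.

```bash
cat > h.py <<'E'
from rig import *
import cv2,numpy as np
class Cam:
    def __init__(s,n):
        c=capture(n); s.im=c["image"]; s.R=cv2.Rodrigues(np.array(c["rvec"],float))[0]; s.t=np.array(c["tvec"],float).ravel()
        s.K=np.array([[c["fx"],0,c["cx"]],[0,c["fy"],c["cy"]],[0,0,1.]]); s.o=-s.R.T@s.t
        s.hsv=cv2.cvtColor(s.im,cv2.COLOR_RGB2HSV)
    def ray(s,uv): d=s.R.T@np.linalg.solve(s.K,[uv[0],uv[1],1.]); return d/np.linalg.norm(d)
    def plane(s,uv,z): d=s.ray(uv); return s.o+d*(z-s.o[2])/d[2]
    def px(s,p): q=s.K@(s.R@np.array(p,float)+s.t); return q[:2]/q[2]
    def blobs(s,lo,hi,box,amin=4):
        u0,v0,u1,v1=box; m=np.zeros(s.im.shape[:2],np.uint8)
        m[v0:v1,u0:u1]=cv2.inRange(s.hsv,np.array(lo),np.array(hi))[v0:v1,u0:u1]
        n,l,st,ce=cv2.connectedComponentsWithStats(m)
        return [(ce[i],st[i],m*0+(l==i)) for i in range(1,n) if st[i,4]>=amin]
def tri(a,ua,b,ub):
    da,db=a.ray(ua),b.ray(ub); k=np.linalg.lstsq(np.c_[da,-db],b.o-a.o,rcond=None)[0]
    p,q=a.o+k[0]*da,b.o+k[1]*db; return (p+q)/2,np.linalg.norm(p-q)
E
python3 - <<'E'
from h import *
S,T=Cam("side"),Cam("top")
def crop(c,b): return cv2.resize(c.im[b[1]:b[3],b[0]:b[2]],(390,290),interpolation=cv2.INTER_CUBIC)
o=np.vstack([np.hstack([crop(S,(200,135,290,202)),crop(T,(250,140,316,206))]),np.hstack([crop(S,(235,225,283,293)),crop(T,(162,182,228,222))])])
cv2.imwrite("pics/c1.png",cv2.cvtColor(o,cv2.COLOR_RGB2BGR))
for n,c,jb,rb in(("S",S,(200,135,290,202),(235,225,283,293)),("T",T,(250,140,316,206),(162,182,228,222))):
    print(n,"yel",[(b[0].round(1),b[1].tolist()) for b in c.blobs((22,120,120),(35,255,255),rb)])
    for lo,hi in(((0,150,100),(5,255,255)),((172,130,90),(180,255,255))): print(n,"red",[(b[0].round(1),b[1].tolist()) for b in c.blobs(lo,hi,jb)])
    d=c.blobs((0,0,20),(180,110,95),jb,60); 
    for b in d: print(n,"dark",b[0].round(1),b[1].tolist(), cv2.minAreaRect(cv2.findNonZero(b[2])))
E
```

```text
S yel [(array([257.6, 234.8]), [249, 232, 18, 7, 104]), (array([258.6, 252.4]), [249, 248, 19, 9, 136]), (array([258.5, 271.7]), [249, 266, 20, 12, 189])]
S red [(array([277.1, 149.1]), [274, 146, 7, 7, 34])]
S red []
T yel [(array([210.8, 198.1]), [208, 193, 6, 12, 35]), (array([192.3, 202.3]), [189, 197, 7, 13, 45]), (array([173.7, 205.5]), [170, 200, 8, 13, 51])]
T red [(array([281.8, 194.3]), [279, 191, 7, 7, 43])]
T red []
```

View pics/c1.png

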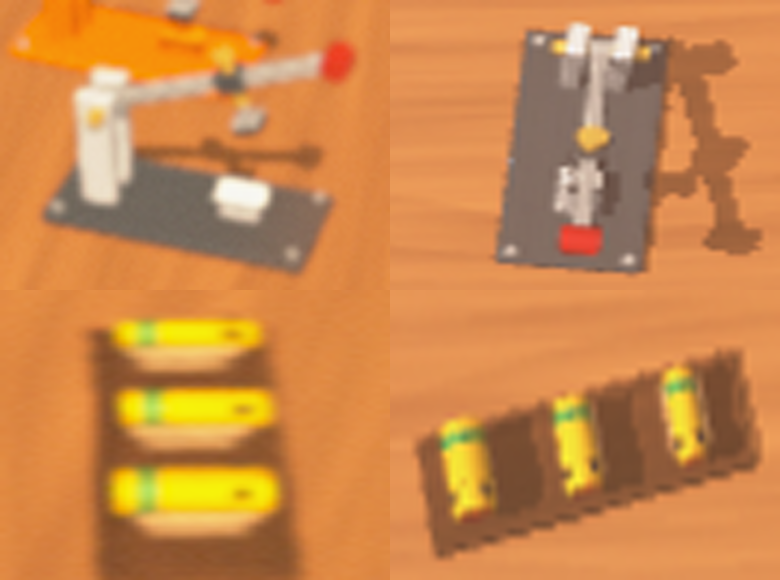

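The crop confirms it: the dark jig has its knob at side (277,149) / top (282,194). The 7/9/12 px wide bodies in the side view put the middle-sized one in the centre nest, at top (192,202).

```bash
python3 - <<'E'
from h import *
S,T=Cam("side"),Cam("top")
k,g=tri(S,(277.1-.0,149.1),T,(281.8,194.3)); print("knob",k.round(1),g)
# poppers: full body mask (yellow+green+red) top view, ray to z=37.6; width check
ys=[(257.6,234.8),(258.6,252.4),(258.5,271.7)]; yt=[(210.8,198.1),(192.3,202.3),(173.7,205.5)]
for a,b in zip(ys,yt): p,g=tri(S,a,T,b); print("pop",p.round(1),round(g,1))
# side-view thickness: area/length -> mm
for b in S.blobs((22,120,120),(35,255,255),(235,225,283,293)):
    (c,wh,an)=cv2.minAreaRect(cv2.findNonZero(b[2])); d=np.linalg.norm(S.plane(c,40)-S.o); print("thick mm",b[1][4]/max(wh)*d/S.K[0,0])
# rack dark mask & plate mask top
for n,c,lo,hi,box,z in(("plateT",T,(0,0,30),(180,90,125),(255,138,312,208),10),("plateS",S,(0,0,30),(180,90,125),(200,150,290,202),10),("rackT",T,(0,60,20),(20,255,125),(160,180,230,224),10)):
    u0,v0,u1,v1=box
    m=np.zeros(c.im.shape[:2],np.uint8); m[v0:v1,u0:u1]=cv2.inRange(c.hsv,np.array(lo),np.array(hi))[v0:v1,u0:u1]
    m=cv2.morphologyEx(m,cv2.MORPH_CLOSE,np.ones((7,7),np.uint8)); n_,l,st,ce=cv2.connectedComponentsWithStats(m); i=1+np.argmax(st[1:,4])
    w=np.array([c.plane(q[0],z)[:2] for q in cv2.findNonZero((l==i).astype(np.uint8))],np.float32)
    r=cv2.minAreaRect(w); print(n,r, cv2.boxPoints(r).round(0).tolist())
# whites around jig
for n,c,box in(("S",S,(200,135,290,202)),("T",T,(255,138,312,208))): print(n,[(b[0].round(1),b[1].tolist()) for b in c.blobs((0,0,150),(180,70,255),box,6)])
print("cradle?",S.plane((256,181),34),"px colours")
E
```

```text
knob [489.2 -89.8 151.8] 0.7991388302785308
pop [508.3 153.1  36.2] 2.9
pop [495.3 217.8  39.7] 2.9
pop [485.6 282.2  43.4] 3.5
thick mm 16.27491093906398
thick mm 18.981334666084766
thick mm 23.889795293061134
plateT ((568.6624755859375, -121.79299926757812), (61.631980895996094, 42.44085693359375), 12.538554191589355) [[534.0, -108.0], [543.0, -149.0], [603.0, -136.0], [594.0, -94.0]]
plateS ((605.6871337890625, -97.73670959472656), (86.224853515625, 166.9042205810547), 80.25957489013672) [[516.0, -126.0], [681.0, -154.0], [695.0, -69.0], [531.0, -41.0]]
rackT ((483.95196533203125, 257.1722717285156), (32.040401458740234, 57.526432037353516), 89.77471160888672) [[455.0, 241.0], [513.0, 241.0], [513.0, 273.0], [455.0, 273.0]]
S [(array([241.9, 136.3]), [240, 135, 5, 4, 15]), (array([263.5, 151.1]), [255, 149, 18, 5, 37]), (array([225.7, 165.8]), [218, 151, 32, 32, 345]), (array([257. , 162.5]), [255, 161, 5, 4, 18]), (array([255.2, 180.7]), [248, 176, 15, 11, 126]), (array([213. , 182.3]), [212, 181, 3, 3, 7])]
T [(array([284.5, 154.4]), [279, 145, 13, 23, 156]), (array([274.8, 148.7]), [274, 148, 3, 3, 6]), (array([281.3, 182.9]), [277, 176, 9, 15, 92]), (array([270. , 196.7]), [269, 196, 3, 3, 7]), (array([290. , 198.7]), [289, 198, 3, 3, 7])]
cradle? [549.92072836 -81.04948473  34.        ] px colours
```

```bash
python3 - <<'E'
from h import *
S,T=Cam("side"),Cam("top")
P=[T.plane(q,11) for q in((274.8,148.7),(270,196.7),(290,198.7))]; print("screws",np.round(P,1))
v=P[0]-P[1]; w=P[1]-P[2]; a1=np.degrees(np.arctan2(v[1],v[0])); print("len",np.linalg.norm(v),np.linalg.norm(w),"ang",a1,np.degrees(np.arctan2(w[1],w[0]))-90)
# fitted plate outline: saturation-based (plate is low-sat vs orange desk)
for n,c,box,z in(("T",T,(262,143,306,208),10),("S",S,(205,160,282,200),10)):
    u0,v0,u1,v1=box; m=np.zeros(c.im.shape[:2],np.uint8); m[v0:v1,u0:u1]=(c.hsv[v0:v1,u0:u1,1]<100)*255
    n_,l,st,ce=cv2.connectedComponentsWithStats(m); i=1+np.argmax(st[1:,4]); m=(l==i).astype(np.uint8)
    w=np.array([c.plane(q[0],z)[:2] for q in cv2.findNonZero(m)],np.float32); r=cv2.minAreaRect(w); print(n,st[i],r,cv2.boxPoints(r).round().tolist())
k=np.array([489.2,-89.8])
for ang in(a1,-5,-8):
    u=np.array([np.cos(np.radians(ang)),np.sin(np.radians(ang))]); a=np.arcsin(61.8/180); pv=k+180*np.cos(a)*u; cr=pv-100*u
    print(ang,"pivot",pv,"cradle",cr,"pxS",S.px([*cr,31.6]),"pxT",T.px([*cr,31.6]),"pivot top px",S.px([*pv,102]),T.px([*pv,102]))
E
```

```text
screws [[ 690.1  -82.4   11. ]
 [ 511.3  -56.2   11. ]
 [ 501.  -127.4   11. ]]
len 180.7211855422293 71.92878790481319 ang -8.309285021772839 -8.22330168037233
T [ 268  145   29   57 1186] ((599.162841796875, -105.27424621582031), (87.7447280883789, 207.7886199951172), 81.595947265625) [[490.0, -133.0], [696.0, -164.0], [708.0, -77.0], [503.0, -47.0]]
S [ 211  160   65   37 1160] ((603.150634765625, -129.6220703125), (150.97625732421875, 218.40560913085938), 82.07060241699219) [[485.0, -189.0], [701.0, -219.0], [722.0, -70.0], [505.0, -40.0]]
-8.309285021772839 pivot [ 656.48374048 -114.23174515] cradle [557.53350223 -99.78008956] pxS [254.57817974 177.82588956] pxT [281.76057413 182.31606224] pivot top px [223.80233864 153.45034861] [285.53257548 149.45225173]
-5 pivot [ 657.61513298 -104.5344149 ] cradle [557.99566317 -95.81884063] pxS [254.22289497 178.55232704] pxT [280.64234099 182.23490006] pivot top px [222.72933485 155.12144707] [282.70552161 149.24963935]
-8 pivot [ 656.6131862  -113.32838893] cradle [557.58637933 -99.41107883] pxS [254.54206959 177.89309388] pxT [281.65625592 182.30581882] pivot top px [223.69529149 153.60442823] [285.26882096 149.42670306]
```

Jig axis is −8.25°, which three screws, the plate and the knob all agree on. Cradle ≈ (557.5, −99.6), pivot ≈ (656.5, −114), lever ≈ 0.35 rad, within the stated range. Next, move over the knob.

```bash
python3 -m handwheel '[[[30,40,10,0,0,-10,1],[30,40,10,0,0,-10,1],[30,40,5,0,0,-9,1],[30,40,0,0,0,0,0.2],[30,40,0,0,0,0,0.2],[30,40,0,0,0,0,0.2],[30,40,0,0,0,0,0.2],[30,40,0,0,0,0,0.2]]]' 60
python3 -m handwheel '[[[30,40,0,0,0,0,0.2],[30,40,0,0,0,0,0.2],[0,0,0,0,0,0,0.2],[0,0,0,0,0,0,0.2]]]'
python3 - <<'E'
from h import *
S,T=Cam("side"),Cam("top")
print([b[0].round(1) for b in S.blobs((0,150,100),(5,255,255),(200,135,290,202))])
# bodies: non-dark, non-rack pixels in top view around mid nest
m=np.zeros(T.im.shape[:2],np.uint8); m[182:222,162:228]=cv2.inRange(T.hsv,np.array((0,150,120)),np.array((95,255,255)))[182:222,162:228]
for y in range(192,220): print(y," ".join(f"{T.hsv[y,x,0]}/{T.hsv[y,x,2]}" for x in range(185,201)))
E
```

```text
time_s: 1.4
eef_pos: [426.1, -169.8, 264.5]
ee_rot: [0.0, 0.997, -0.073, 0.0]
force: [0.7, -1.2, -0.2]
grip_width: 0.601
grip_force: 0.0
time_s: 1.9
eef_pos: [485.1, -91.5, 264.2]
ee_rot: [0.0, 0.997, -0.073, -0.0]
force: [0.3, 0.6, 0.2]
grip_width: 0.601
grip_force: 0.0
[array([277.2, 148.6])]
192 13/227 13/227 13/228 13/229 13/229 13/229 13/230 13/231 13/231 13/232 14/232 13/233 13/233 14/233 13/233 13/234
193 13/229 13/230 13/230 13/231 13/231 13/232 13/232 13/233 13/233 13/234 14/234 14/234 14/235 13/235 14/235 14/235
194 13/230 13/231 13/231 13/232 13/232 13/232 13/233 14/234 13/234 13/234 13/234 14/234 13/235 13/232 12/209 12/200
195 13/230 13/230 13/230 13/231 13/232 13/232 13/232 13/232 13/233 13/230 12/207 12/198 12/200 11/172 12/158 11/153
196 13/227 13/228 13/227 13/228 13/228 13/225 15/218 18/238 17/232 16/205 13/161 11/152 12/153 11/145 11/144 11/145
197 13/223 12/220 12/184 12/193 16/215 25/244 25/244 25/245 21/241 21/188 18/149 12/147 12/125 12/126 12/126 11/127
198 11/181 11/166 11/149 12/153 19/176 28/218 30/216 35/191 31/167 35/137 24/121 13/155 12/122 12/122 12/124
[... 1743 characters left out ...]
/226
214 12/145 12/131 12/130 12/131 12/148 12/206 12/206 12/207 12/209 12/217 13/223 13/224 13/224 13/224 13/224 13/225
215 12/169 12/215 12/215 12/215 12/217 13/224 13/224 13/223 13/224 13/224 13/224 13/225 13/225 13/225 13/223 13/224
216 12/218 13/224 13/224 13/223 13/224 13/223 13/224 13/223 13/223 13/223 13/224 13/224 13/224 13/224 13/224 13/225
217 13/228 13/228 13/229 13/229 13/229 13/229 13/229 13/230 13/230 13/230 13/230 13/230 13/230 13/230 13/230 13/230
218 13/233 13/233 13/233 13/233 13/234 13/233 13/233 13/234 13/233 13/233 13/233 13/233 13/233 13/233 14/233 14/233
219 13/229 13/230 13/231 13/232 13/231 13/231 13/231 13/233 14/233 13/233 13/233 13/233 13/233 13/233 13/233 14/233
```

```bash
python3 -m handwheel '[[[4,2,-42,0,0,0,0.2],[0,0,-42,0,0,0,0.2],[0,0,-42,0,0,0,0.2],[0,0,0,0,0,0,0.2]]]'
python3 -m handwheel '[[[0,0,0,0,0,0,-0.6],[0,0,0,0,0,0,-0.8],[0,0,0,0,0,0,-1],[0,0,0,0,0,0,-1],[0,0,0,0,0,0,-1]]]' 60
python3 - <<'E'
import numpy as np
from h import *
T=Cam("top"); print("mid body",T.plane((192.8,202.8),44),T.plane((192.2,196),45),T.plane((194,209.5),45))
s=sense();p=np.array(s["eef_pos"]);print(p,s["force"],s["grip_width"])
u=np.array([np.cos(np.radians(-8.25)),np.sin(np.radians(-8.25))])
pr=None
for a in np.arange(.35,1.81,.1):
    q=np.array([*( -180*np.cos(a)*u),180*np.sin(a)]); 
    if pr is not None: print(round(a,2),(q-pr).round(1))
    pr=q
E
```

```text
time_s: 2.5
eef_pos: [487.8, -89.5, 136.5]
ee_rot: [-0.001, 0.997, -0.073, -0.003]
force: [-0.1, 1.0, 0.1]
grip_width: 0.602
grip_force: 0.0
time_s: 3.12
eef_pos: [490.0, -90.7, 140.3]
ee_rot: [0.002, 0.997, -0.073, 0.002]
force: [-3.0, -7.4, 2.5]
grip_width: 0.248
grip_force: 59.4
mid body [494.0487327  215.38542136  44.        ] [518.18584347 217.07294816  45.        ] [469.94056044 211.33092804  45.        ]
[489.93276379 -90.71642569 140.33063574] [-2.83501542 -6.53266515  2.10387048] 0.2485918649902587
0.45 [ 6.9 -1.  16.6]
0.55 [ 8.5 -1.2 15.8]
0.65 [10.1 -1.5 14.8]
0.75 [11.5 -1.7 13.8]
0.85 [12.8 -1.9 12.5]
0.95 [13.9 -2.  11.2]
1.05 [15.  -2.2  9.7]
1.15 [15.9 -2.3  8.2]
1.25 [16.6 -2.4  6.5]
1.35 [17.2 -2.5  4.8]
1.45 [17.5 -2.5  3.1]
1.55 [17.8 -2.6  1.3]
1.65 [17.8 -2.6 -0.5]
1.75 [17.7 -2.6 -2.3]
```

Knob gripped (opening 21 mm). Swing it up.

```bash
python3 -m handwheel '[[[0,-1,0,0,0,0,-1],[7,-1,16.5,0,0,0,-1],[8.5,-1.2,15.8,0,0,0,-1],[10,-1.5,14.8,0,0,0,-1],[11.5,-1.7,13.8,0,0,0,-1],[12.8,-1.9,12.5,0,0,0,-1],[0,0,0,0,0,0,-1]]]' 60
python3 - <<'E'
from h import *
S,T=Cam("side"),Cam("top")
a=S.blobs((0,150,80),(5,255,255),(200,90,290,180),3);b=T.blobs((0,150,80),(5,255,255),(255,120,310,206),3)
print([(x[0],x[1][4]) for x in a],[(x[0],x[1][4]) for x in b])
cv2.imwrite("pics/l1.png",cv2.cvtColor(cv2.resize(S.im[80:230,170:370],(800,600)),cv2.COLOR_RGB2BGR))
E
```

```text
time_s: 4.05
eef_pos: [539.4, -98.0, 212.4]
ee_rot: [0.001, 0.997, -0.073, 0.0]
force: [-0.6, -3.7, 0.2]
grip_width: 0.249
grip_force: 61.4
[(array([264.3, 123.1]), np.int32(10)), (array([265.        , 131.28571429]), np.int32(7))] []
```

View pics/l1.png

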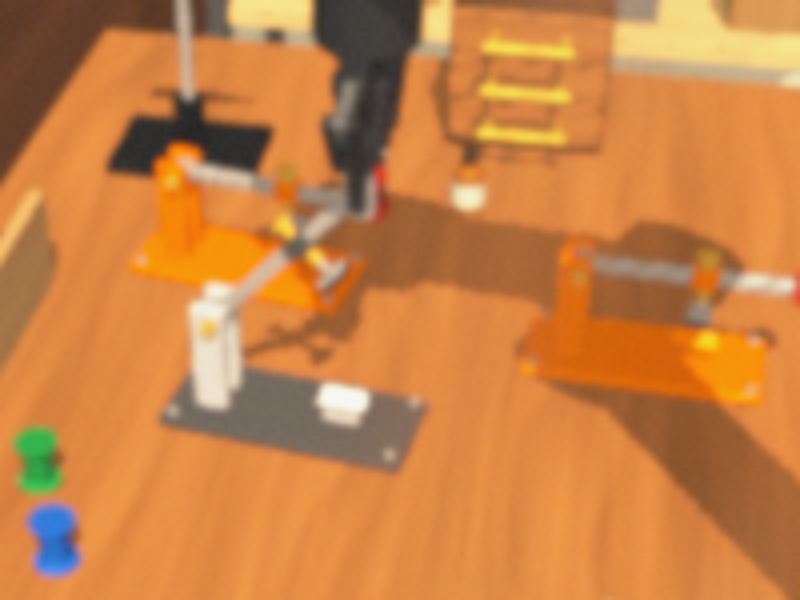

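The side crop shows the lever up at about 0.85 with the knob still between the fingers at px (264,127). Continue.

```bash
python3 -m handwheel '[[[13.9,-2,11.2,0,0,0,-1],[15,-2.2,9.7,0,0,0,-1],[15.9,-2.3,8.2,0,0,0,-1],[16.6,-2.4,6.5,0,0,0,-1],[17.2,-2.5,4.8,0,0,0,-1],[0,0,0,0,0,0,-1]]]' 60
python3 -m handwheel '[[[17.5,-2.5,3.1,0,0,0,-1],[17.8,-2.6,1.3,0,0,0,-1],[17.8,-2.6,-0.5,0,0,0,-1],[17.7,-2.6,-2.3,0,0,0,-1],[10,-1.5,-2,0,0,0,-1],[0,0,0,0,0,0,-1]]]'
```

```text
time_s: 4.9
eef_pos: [617.8, -109.4, 251.6]
ee_rot: [0.0, 0.997, -0.073, -0.0]
force: [0.7, -5.3, -3.8]
grip_width: 0.245
grip_force: 59.0
time_s: 5.65
eef_pos: [698.5, -121.2, 251.2]
ee_rot: [0.0, 0.997, -0.073, 0.0]
force: [0.7, -5.6, -3.7]
grip_width: 0.244
grip_force: 58.7
```

```bash
python3 -m handwheel '[[[0,0,0,0,0,0,0.2],[0,0,0,0,0,0,0.2],[0,0,20,0,0,0,0.2],[0,0,40,0,0,0,0.2],[-20,40,0,0,0,10,0.2],[-20,40,0,0,0,8.2,0.2],[0,0,0,0,0,0,0.2]]]'
python3 - <<'E'
from h import *
S,T=Cam("side"),Cam("top")
a=S.blobs((0,150,80),(5,255,255),(180,60,290,180),8);b=T.blobs((0,150,80),(5,255,255),(255,80,315,206),8)
print([(x[0],x[1]) for x in a],[(x[0],x[1]) for x in b])
for x in a:
  for y in b: print(tri(S,x[0],T,y[0]))
q=[T.plane(u,z)[:2] for u,z in(((210.8,198.1),41),((192.3,202.3),44),((173.7,205.5),47))]; d=q[2]-q[0]; print(q,np.degrees(np.arctan2(d[1],d[0]))-90,np.linalg.norm(d))
# side-view body x extent of mid
print([(T.plane(u,37),) for u in((192.3,202.3),)])
E
```

```text
time_s: 6.52
eef_pos: [657.6, -37.6, 313.3]
ee_rot: [-0.0, 0.996, 0.088, 0.001]
force: [-0.3, -0.1, 0.7]
grip_width: 0.598
grip_force: 0.0
[(array([262.84, 131.56]), array([260, 129,   6,   6,  25], dtype=int32))] [(array([289.52631579, 123.21052632]), array([287, 120,   7,   7,  38], dtype=int32))]
(array([ 612.82569359, -111.82675018,  227.88102791]), np.float64(168.43054747036277))
[array([508.79700309, 152.59015268]), array([495.90029816, 217.10999834]), array([486.66003142, 281.42792565])] 9.749392366852845 130.7257329548094
[(array([497.29379103, 218.1358232 ,  37.        ]),)]
```

```bash
python3 -m handwheel '[[[-23.3,36.3,-29,0,0,0,0.2],[-23.3,36.3,-29,0,0,0,0.2],[-23.3,36.3,-29,0,0,0,0.2],[-23.3,36.3,-29,0,0,0,0.2],[-23.3,36.3,-29,0,0,0,0.2],[-23.3,36.3,-29,0,0,0,0.2],[-23.3,36.3,-29,0,0,0,0.2],[0,0,0,0,0,0,0.2]]]' 20
python3 - <<'E'
from h import *
S,T=Cam("side"),Cam("top")
b=T.blobs((0,150,80),(5,255,255),(255,80,315,206),8)
for x in b: print("knob@267",T.plane(x[0],265))
S2=S.im[200:300,205:315]
cv2.imwrite("pics/g1.png",cv2.cvtColor(cv2.resize(S2,(660,600),interpolation=cv2.INTER_CUBIC),cv2.COLOR_RGB2BGR))
E
```

```text
time_s: 7.62
eef_pos: [493.8, 214.4, 106.8]
ee_rot: [0.0, 0.996, 0.087, -0.002]
force: [0.8, -0.8, 0.1]
grip_width: 0.605
grip_force: 0.0
knob@267 [ 689.04585783 -118.85788072  265.        ]
```

View pics/g1.png

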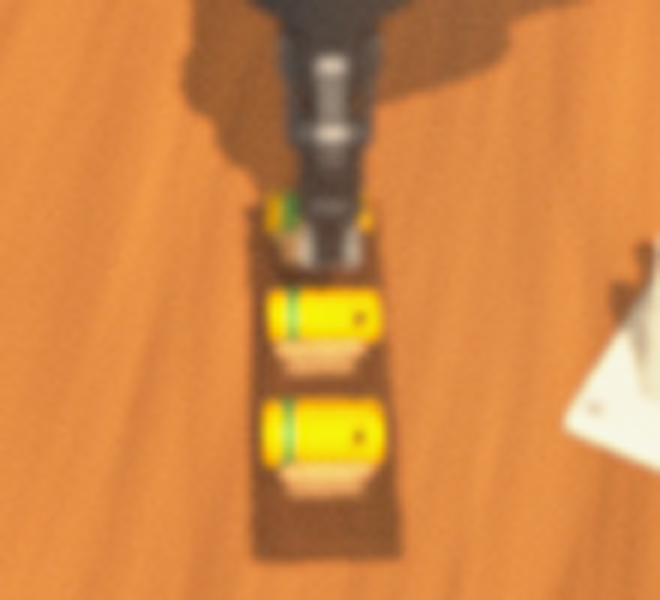

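The crop shows the gripper over the centre body at crop (325,315), aligned with it, and the knob is at about 1.75 rad. Descend and grasp.

```bash
python3 -m handwheel '[[[1,2,-22,0,0,0,0.2],[0,0,-22,0,0,0,0.2],[0,0,-22,0,0,0,0.2],[0,0,0,0,0,0,0.2]]]' 20
python3 -m handwheel '[[[0,0,0,0,0,0,-0.2],[0,0,0,0,0,0,-0.4],[0,0,0,0,0,0,-0.6],[0,0,0,0,0,0,-0.8],[0,0,0,0,0,0,-1],[0,0,0,0,0,0,-1],[0,0,0,0,0,0,-1]]]' 25
```

```text
time_s: 8.22
eef_pos: [497.1, 214.2, 42.3]
ee_rot: [0.0, 0.996, 0.085, -0.0]
force: [-0.2, 0.5, 0.0]
grip_width: 0.603
grip_force: 0.0
time_s: 9.1
eef_pos: [497.6, 214.2, 44.1]
ee_rot: [0.001, 0.996, 0.086, 0.001]
force: [-0.0, -9.7, 7.1]
grip_width: 0.245
grip_force: 25.7
```

The opening matches the 22 mm knob reading, so this is the right body. Lift and look.

```bash
python3 -m handwheel '[[[0,0,10,0,0,0,-1],[0,0,30,0,0,0,-1],[0,0,40,0,0,0,-1],[0,0,40,0,0,0,-1],[0,0,0,0,0,0,-1]]]' 25
python3 - <<'E'
from h import *
S,T=Cam("side"),Cam("top"); s=sense(); print(s["eef_pos"],s["force"])
p=S.px(s["eef_pos"]).astype(int); print(p)
u,v=p; C=S.im[v-40:v+60,u-55:u+55]
cv2.imwrite("pics/g2.png",cv2.cvtColor(cv2.resize(C,(660,600),interpolation=cv2.INTER_CUBIC),cv2.COLOR_RGB2BGR))
print([(b[0].round(1),b[1].tolist()) for b in S.blobs((22,120,120),(90,255,255),(u-25,v-20,u+25,v+20))])
print("rest",[(b[0].round(1),b[1].tolist()) for b in S.blobs((22,120,120),(35,255,255),(235,225,283,293))])
E
```

```text
time_s: 9.72
eef_pos: [497.7, 215.9, 166.3]
ee_rot: [-0.001, 0.996, 0.086, 0.003]
force: [-0.2, 0.1, -0.4]
grip_width: 0.241
grip_force: 25.1
[496.1643718  215.52386402 162.7290782 ] [ 0.07620428 -0.44661934 -0.98617326]
[258 214]
[(array([265.6, 216.6]), [263, 213, 6, 8, 47]), (array([250.7, 217. ]), [249, 214, 4, 7, 24]), (array([257.4, 232.7]), [250, 232, 16, 2, 23])]
rest [(array([257.7, 235.1]), [249, 232, 18, 8, 100]), (array([258.2, 256.4]), [252, 255, 13, 3, 25]), (array([258.4, 271.8]), [249, 266, 20, 13, 195])]
```

View pics/g2.png

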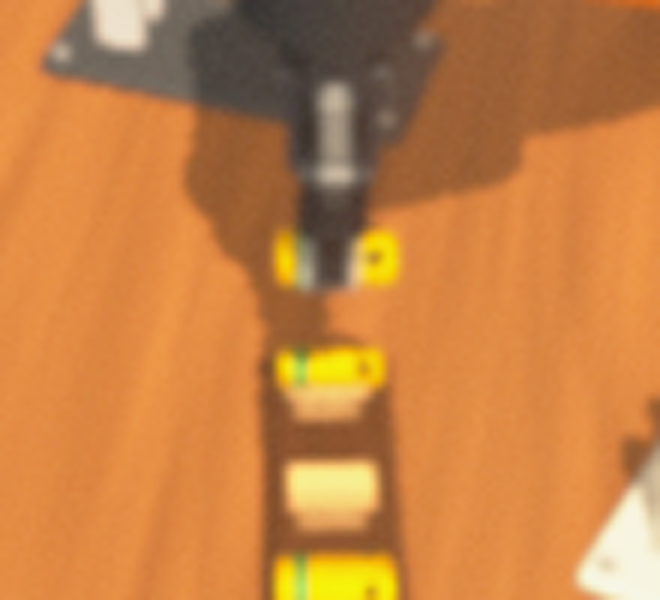

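The crop shows the body held level, about 1 mm off centre, at px (249–269, 217). Its nest is empty and both neighbours are still in place. Carry it over the cradle.

```bash
python3 -m handwheel '[[[10.3,-52.5,-6,0,0,-6,-1],[10.3,-52.5,-6,0,0,-6.2,-1],[10.3,-52.5,-6,0,0,-6,-1],[10.3,-52.5,-6,0,0,0,-1],[10.3,-52.5,-6,0,0,0,-1],[10.3,-52.5,-6,0,0,0,-1],[0,0,0,0,0,0,-1],[0,0,0,0,0,0,-1]]]' 25
python3 - <<'E'
from h import *
S,T=Cam("side"),Cam("top"); P=[]
for i in range(10): s=sense();P.append(s["eef_pos"]);capture("top")
print(np.mean(P,0),np.std(P,0),s["ee_rot"])
p=S.px(np.mean(P,0)).astype(int); u,v=p; C=S.im[v-60:v+60,u-80:u+80]
print(p,[(b[0].round(1),b[1].tolist()) for b in S.blobs((22,120,120),(90,255,255),(u-25,v-20,u+25,v+20))],"cradle white",[(b[0].round(1),b[1].tolist()) for b in S.blobs((0,0,150),(180,70,255),(235,165,275,195),20)])
cv2.imwrite("pics/p1.png",cv2.cvtColor(cv2.resize(C,(800,600),interpolation=cv2.INTER_CUBIC),cv2.COLOR_RGB2BGR))
E
```

```text
time_s: 10.82
eef_pos: [557.7, -99.0, 125.7]
ee_rot: [-0.0, 0.997, -0.073, -0.001]
force: [0.0, 0.2, 0.6]
grip_width: 0.246
grip_force: 25.1
[558.17804535 -98.90245913 126.71901717] [0.09216824 0.39717321 0.12853662] [ 9.21651095e-06  9.97367822e-01 -7.25081069e-02  4.18729807e-05]
[254 152] [(array([259.5, 155.7]), [257, 153, 6, 7, 34])] cradle white [(array([255.2, 180.8]), [248, 176, 15, 11, 124])]
```

View pics/p1.png

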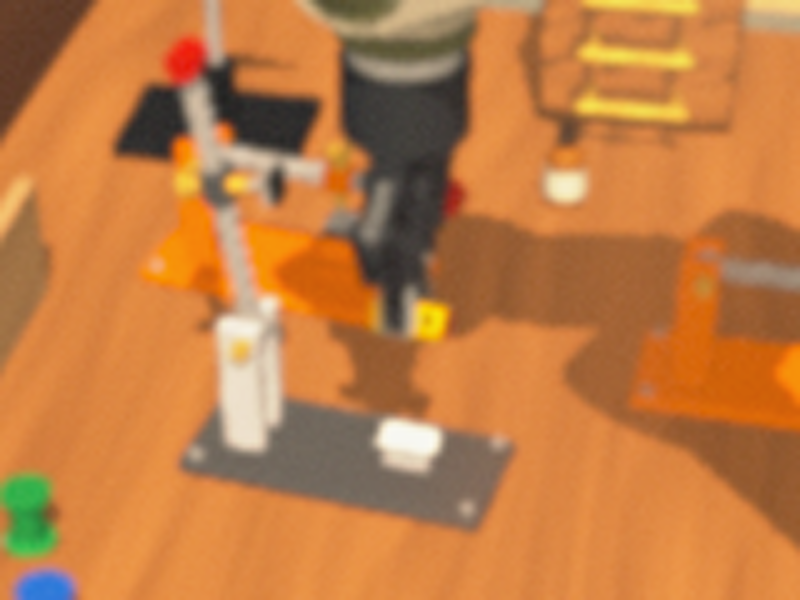

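The crop shows the body about level and aligned over the cradle, crop (411,318) above (408,440), with the lever up and clear. Lower it.

```bash
python3 -m handwheel '[[[0.5,-0.7,-25,0,0,0,-1],[0,0,-25,0,0,0,-1],[0,0,-20,0,0,0,-1],[0,0,-8,0,0,0,-1],[0,0,0,0,0,0,-1],[0,0,0,0,0,0,-1]]]' 25
python3 -m handwheel '[[[0,0,-1.5,0,0,0,-1],[0,0,0,0,0,0,-1]]]'
python3 -m handwheel '[[[0,0,-1.5,0,0,0,-1],[0,0,0,0,0,0,-1]]]'
```

```text
time_s: 12.18
eef_pos: [559.2, -100.5, 49.5]
ee_rot: [0.0, 0.997, -0.073, 0.001]
force: [-0.4, -0.7, 0.7]
grip_width: 0.243
grip_force: 25.1
time_s: 12.42
eef_pos: [558.8, -100.3, 47.4]
ee_rot: [0.0, 0.997, -0.073, 0.0]
force: [-0.8, -0.1, -0.2]
grip_width: 0.245
grip_force: 25.1
time_s: 12.68
eef_pos: [558.7, -100.3, 45.6]
ee_rot: [-0.0, 0.997, -0.073, -0.0]
force: [0.4, -0.4, -0.5]
grip_width: 0.242
grip_force: 25.1
```

```bash
python3 -m handwheel '[[[0,0,-1,0,0,0,-1],[0,0,0,0,0,0,-1]]]'
python3 -m handwheel '[[[0,0,-1,0,0,0,-1],[0,0,0,0,0,0,-1]]]'
```

```text
time_s: 12.92
eef_pos: [558.8, -100.4, 44.7]
ee_rot: [0.0, 0.997, -0.073, 0.0]
force: [0.1, -0.3, 0.4]
grip_width: 0.243
grip_force: 25.0
time_s: 13.18
eef_pos: [558.9, -100.7, 44.1]
ee_rot: [0.0, 0.997, -0.073, 0.0]
force: [-1.7, -2.6, 3.5]
grip_width: 0.239
grip_force: 25.4
```

Contact felt at 44 mm as expected. Release gently and back off.

```bash
python3 -m handwheel '[[[0,0,0,0,0,0,-0.4],[0,0,0,0,0,0,-0.3],[0,0,0,0,0,0,-0.1],[0,0,0,0,0,0,0.2],[0,0,0,0,0,0,0.2],[0,0,20,0,0,0,0.2],[0,0,40,0,0,0,0.2],[0,0,60,0,0,0,0.2]]]'
python3 -m handwheel '[[[0,0,60,0,0,0,0.2],[0,0,60,0,0,0,0.2],[0,0,20,0,0,0,0.2],[0,0,0,0,0,0,0.2]]]'
python3 - <<'E'
from h import *
S,T=Cam("side"),Cam("top"); print(sense()["eef_pos"])
C=S.im[120:210,195:315]
m=S.blobs((20,110,110),(90,255,255),(240,165,272,190)); print([(b[0],b[1].tolist()) for b in m])
print("expect centre px",S.px([557.5,-99.6,37.6]),[S.px([557.5+k*.99,-99.6-k*.144,37.6]) for k in(-22.5,22.5)])
cv2.imwrite("pics/p2.png",cv2.cvtColor(cv2.resize(C,(800,600),interpolation=cv2.INTER_CUBIC),cv2.COLOR_RGB2BGR))
b=T.blobs((0,150,80),(5,255,255),(255,80,315,206),6);print([(x[0],x[1],T.plane(x[0],265)) for x in b])
b=S.blobs((0,150,80),(5,255,255),(200,90,250,150),6);print([(x[0],x[1]) for x in b])
E
```

```text
time_s: 14.18
eef_pos: [557.9, -100.0, 163.8]
ee_rot: [-0.001, 0.997, -0.073, -0.002]
force: [1.0, 0.3, 0.7]
grip_width: 0.6
grip_force: 0.0
time_s: 14.68
eef_pos: [559.0, -100.4, 304.8]
ee_rot: [0.0, 0.997, -0.073, 0.001]
force: [0.1, -0.2, -0.9]
grip_width: 0.597
grip_force: 0.0
[ 558.41151265 -100.19424863  302.25217849]
[(array([254.58241758, 176.28571429]), [248, 173, 15, 8, 91])]
expect centre px [254.58566519 176.32051026] [array([261.45521786, 177.65532323]), array([247.76804689, 174.99578858])]
[]
[(array([211.05660377, 103.73584906]), array([208, 100,   7,   9,  53], dtype=int32))]
```

View pics/p2.png

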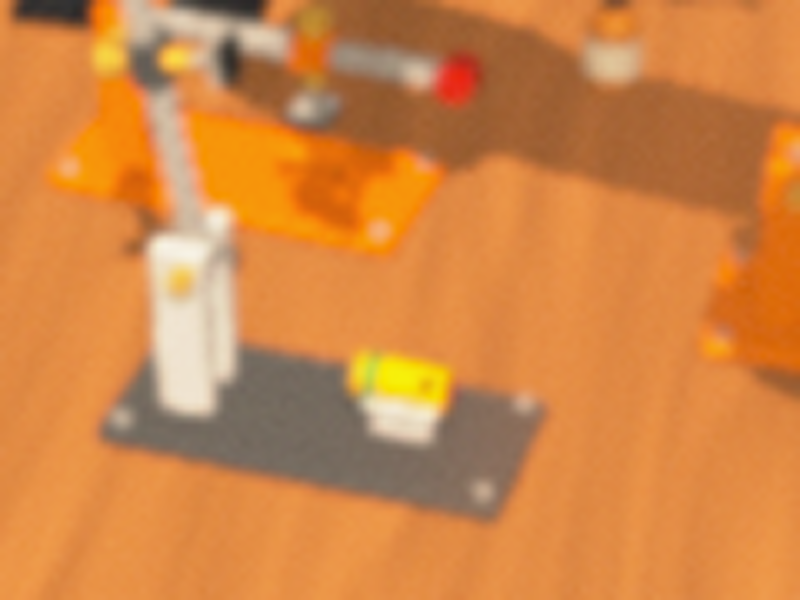

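Body is seated, with its centre at px (254.6,176.3) matching the expected point exactly. Next, back to the knob.

```bash
python3 - <<'E'
from h import *
S=Cam("side"); n=np.array([.1435,.9897,0]); d=S.ray((211.06,103.74)); k=S.o+d*(n@(np.array([656.5,-114,90])-S.o))/(n@d); print("knob",k,np.linalg.norm(k-[656.5,-114,90]),np.arctan2(k[2]-90,-(k-[656.5,-114,90])@[.9897,-.1435,0]))
E
python3 -m handwheel '[[[45,-7,3,0,0,0,0.2],[45,-7,0,0,0,0,0.2],[46,-7,0,0,0,0,0.2],[0,0,0,0,0,0,0.2],[0,0,0,0,0,0,0.2]]]' 60
```

```text
knob [ 687.25741028 -118.45962249  264.1518953 ] 176.90333280177734 1.7474050840803947
time_s: 15.45
eef_pos: [694.2, -121.2, 305.5]
ee_rot: [-0.0, 0.997, -0.073, -0.001]
force: [0.3, -0.5, -0.0]
grip_width: 0.6
grip_force: 0.0
```

```bash
python3 -m handwheel '[[[-3,1,-26,0,0,0,0.2],[0,0,-26,0,0,0,0.2],[0,0,0,0,0,0,-0.4],[0,0,0,0,0,0,-1],[0,0,0,0,0,0,-1],[0,0,0,0,0,0,-1]]]' 60
python3 - <<'E'
import numpy as np
u=np.array([.9897,-.1435]);pr=None
for a in np.arange(1.76,.15,-.11):
    q=np.array([*(-180*np.cos(a)*u),180*np.sin(a)])
    if pr is not None: print(round(a,2),(q-pr).round(1).tolist())
    pr=q
E
```

```text
time_s: 16.2
eef_pos: [691.8, -120.3, 256.5]
ee_rot: [0.0, 0.997, -0.073, 0.001]
force: [-3.3, 0.8, 7.2]
grip_width: 0.247
grip_force: 60.8
1.65 [-19.4, 2.8, 2.6]
1.54 [-19.6, 2.8, 0.5]
1.43 [-19.5, 2.8, -1.7]
1.32 [-19.2, 2.8, -3.9]
1.21 [-18.7, 2.7, -6.0]
1.1 [-17.9, 2.6, -8.0]
0.99 [-16.9, 2.5, -9.9]
0.88 [-15.8, 2.3, -11.8]
0.77 [-14.4, 2.1, -13.4]
0.66 [-12.8, 1.9, -14.9]
0.55 [-11.1, 1.6, -16.3]
0.44 [-9.3, 1.3, -17.4]
0.33 [-7.4, 1.1, -18.3]
0.22 [-5.3, 0.8, -19.0]
```

```bash
python3 -m handwheel '[[[-19.4,2.8,2.6,0,0,0,-1],[-19.6,2.8,0.5,0,0,0,-1],[-19.5,2.8,-1.7,0,0,0,-1],[-19.2,2.8,-3.9,0,0,0,-1],[-18.7,2.7,-6,0,0,0,-1],[-17.9,2.6,-8,0,0,0,-1],[-16.9,2.5,-9.9,0,0,0,-1],[0,0,0,0,0,0,-1]]]' 60
python3 - <<'E'
from h import *
S=Cam("side"); p=sense()["eef_pos"]; u,v=S.px(p).astype(int); b=S.blobs((0,150,80),(5,255,255),(u-20,v-20,u+20,v+20),3); print(u,v,[(x[0],x[1]) for x in b])
d=np.array(p)+[0,0,11]-[656.5,-114,90]; print(d, np.arctan2(d[2],-d@[.9897,-.1435,0]),np.linalg.norm(d))
E
```

```text
time_s: 17.2
eef_pos: [560.4, -101.2, 231.1]
ee_rot: [0.001, 0.997, -0.073, 0.002]
force: [-10.6, 3.4, 14.9]
grip_width: 0.247
grip_force: 68.8
253 120 [(array([262.96428571, 131.10714286]), array([260, 128,   7,   7,  28], dtype=int32))]
[-96.10992628  12.80905345 152.11364941] 1.003325820539582 180.38778261601908
```

Internal force is building up, so regrasp here and continue.

```bash
python3 -m handwheel '[[[0,0,0,0,0,0,0.0],[0,0,0,0,0,0,0.0],[0,0,0,0,0,0,-1],[0,0,0,0,0,0,-1],[0,0,0,0,0,0,-1],[0,0,0,0,0,0,-1]]]' 50
python3 -m handwheel '[[[-15.8,2.3,-11.8,0,0,0,-1],[-14.4,2.1,-13.4,0,0,0,-1],[-12.8,1.9,-14.9,0,0,0,-1],[-11.1,1.6,-16.3,0,0,0,-1],[-9.3,1.3,-17.4,0,0,0,-1],[-7.4,1.1,-18.3,0,0,0,-1],[0,0,0,0,0,0,-1]]]'
```

```text
time_s: 18.0
eef_pos: [560.6, -101.2, 228.2]
ee_rot: [-0.0, 0.997, -0.073, 0.0]
force: [0.5, 1.1, 0.6]
grip_width: 0.25
grip_force: 49.0
time_s: 18.88
eef_pos: [489.3, -90.8, 135.7]
ee_rot: [-0.0, 0.997, -0.073, -0.0]
force: [-1.7, 1.8, -2.2]
grip_width: 0.247
grip_force: 54.8
```

```bash
python3 -m handwheel '[[[-3,0.4,-11,0,0,0,-1],[-3,0.4,-12,0,0,0,-1],[0,0,0,0,0,0,-1],[0,0,0,0,0,0,0.2],[0,0,0,0,0,0,0.2],[0,0,0,0,0,0,0.2],[0,0,25,0,0,0,0.2],[0,0,30,0,0,0,0.2]]]' 50
python3 -m handwheel '[[[0,0,0,0,0,0,-1],[0,0,0,0,0,0,-1],[0,0,0,0,0,0,-1],[0,0,0,0,0,0,-1],[0,0,0,0,0,0,-1],[0,0,0,0,0,0,-1],[0,0,0,0,0,0,-1]]]' 20
python3 - <<'E'
from h import *
S,T=Cam("side"),Cam("top"); F=[]
for i in range(6): s=sense(); F.append(s["force"]); capture("top")
print(s["eef_pos"],np.mean(F,0),np.std(F,0))
n=np.array([.1435,.9897,0]); p0=np.array([656.5,-114,90])
for x in S.blobs((0,150,80),(5,255,255),(255,140,300,190),10):
    d=S.ray(x[0]); k=S.o+d*(n@(p0-S.o))/(n@d); print(x[0],k,np.linalg.norm(k-p0),np.arctan2(k[2]-90,-(k-p0)@[.9897,-.1435,0]))
E
```

```text
time_s: 19.88
eef_pos: [483.5, -90.2, 168.7]
ee_rot: [-0.0, 0.997, -0.073, -0.001]
force: [-0.3, -0.3, -0.4]
grip_width: 0.598
grip_force: 0.0
time_s: 20.75
eef_pos: [483.7, -90.2, 168.2]
ee_rot: [0.0, 0.997, -0.073, -0.0]
force: [-0.4, 1.7, 0.6]
grip_width: 0.004
grip_force: 0.0
[483.73023835 -90.22700695 168.19554929] [ 0.14239277  0.21811406 -0.10572257] [0.665024   0.27089522 0.50482801]
[278.91666667 155.19444444] [483.33568092 -88.89231101 131.94612738] 179.93264031923079 0.23527502335681266
```

Knob at (483,−89,132), lever ≈ 0.235. Next, push down on it with closed fingers, watching the force.

```bash
cat > m.py <<'E'
from h import *
P=[];F=[]
for i in range(5): s=sense();P.append(s["eef_pos"]);F.append(s["force"]); capture("top")
print("MEAN",np.mean(P,0).round(2),np.mean(F,0).round(2))
E
python3 -m handwheel '[[[-3,1,-12,0,0,0,-1],[0,0,-5,0,0,0,-1],[0,0,-5,0,0,0,-1],[0,0,-5,0,0,0,-1],[0,0,-5,0,0,0,-1],[0,0,-3,0,0,0,-1]]]' 20; python3 m.py
python3 -m handwheel '[[[0,0,-3,0,0,0,-1],[0,0,-2,0,0,0,-1]]]'; python3 m.py
```

```text
time_s: 21.9
eef_pos: [480.7, -89.2, 132.9]
ee_rot: [-0.0, 0.997, -0.073, -0.0]
force: [-3.3, 0.3, 4.1]
grip_width: 0.0
grip_force: 2.0
MEAN [480.8  -89.23 132.88] [-0.66 -0.16  1.25]
time_s: 22.4
eef_pos: [480.6, -89.2, 128.1]
ee_rot: [0.0, 0.997, -0.073, -0.0]
force: [-2.5, -0.1, 4.0]
grip_width: 0.001
grip_force: 2.0
MEAN [480.69 -89.21 128.02] [-1.17  0.04  1.51]
```

```bash
for i in 1; do :; done
python3 -m handwheel '[[[0,0,-2,0,0,0,-1],[0,0,-1,0,0,0,-1],[0,0,-1,0,0,0,-1]]]' | egrep 'pos|force:'
python3 -m handwheel '[[[0,0,-1,0,0,0,-1]]]' | egrep 'pos|force:'
python3 -m handwheel '[[[0,0,-1,0,0,0,-1]]]' | egrep 'pos|force:'
python3 -m handwheel '[[[0,0,-1,0,0,0,-1]]]' | egrep 'pos|force:'
python3 -m handwheel '[[[0,0,-1,0,0,0,-1]]]' | egrep 'pos|force:'
```

```text
eef_pos: [480.6, -89.2, 124.1]
force: [-2.3, 0.1, 4.0]
grip_force: 1.9
eef_pos: [480.6, -89.2, 123.1]
force: [-2.0, 0.4, 4.2]
grip_force: 1.9
eef_pos: [480.7, -89.2, 122.1]
force: [-2.0, 0.2, 3.3]
grip_force: 1.9
eef_pos: [480.7, -89.2, 121.1]
force: [-3.1, 0.3, 4.3]
grip_force: 1.9
eef_pos: [480.7, -89.2, 120.1]
force: [-3.0, 0.6, 3.4]
grip_force: 1.9
```

```bash
python3 -m handwheel '[[[0,0,-1,0,0,0,-1]]]' | egrep 'pos|force: .*,'
python3 -m handwheel '[[[0,0,-1,0,0,0,-1]]]' | egrep 'pos|force: .*,'
python3 -m handwheel '[[[0,0,-1,0,0,0,-1]]]' | egrep 'pos|force: .*,'
python3 -m handwheel '[[[0,0,-1,0,0,0,-1]]]' | egrep 'pos|force: .*,'
```

```text
eef_pos: [480.7, -89.2, 119.1]
force: [-2.1, -0.1, 3.5]
eef_pos: [480.7, -89.2, 118.1]
force: [-2.7, 0.5, 4.6]
eef_pos: [480.7, -89.2, 117.1]
force: [-3.5, 0.9, 3.3]
eef_pos: [480.7, -89.2, 116.1]
force: [-2.6, 1.0, 2.7]
```

```bash
python3 -m handwheel '[[[0,0,-1,0,0,0,-1]]]' | egrep 'pos|force: .*,'
python3 -m handwheel '[[[0,0,-1,0,0,0,-1]]]' | egrep 'pos|force: .*,'
python3 -m handwheel '[[[0,0,-1,0,0,0,-1]]]' | egrep 'pos|force: .*,'
```

```text
eef_pos: [480.7, -89.2, 115.1]
force: [-3.2, 1.1, 3.2]
eef_pos: [480.7, -89.2, 114.1]
force: [-2.8, 0.5, 3.2]
eef_pos: [480.7, -89.2, 113.1]
force: [-2.6, -0.0, 3.1]
```

Still free, with the baseline at about 3.3 N.

```bash
python3 -m handwheel '[[[0,0,-1,0,0,0,-1]]]' | egrep 'pos|force: .*,'
python3 -m handwheel '[[[0,0,-1,0,0,0,-1]]]' | egrep 'pos|force: .*,'
python3 -m handwheel '[[[0,0,-1,0,0,0,-1]]]' | egrep 'pos|force: .*,'
```

```text
eef_pos: [480.7, -89.2, 112.1]
force: [-1.4, -0.5, 3.3]
eef_pos: [480.7, -89.2, 111.1]
force: [-3.1, 1.0, 4.3]
eef_pos: [480.7, -89.2, 110.1]
force: [-2.6, 0.2, 3.4]
```

```bash
python3 -m handwheel '[[[0,0,-1,0,0,0,-1]]]' | egrep 'pos|force: .*,'
python3 -m handwheel '[[[0,0,-1,0,0,0,-1]]]' | egrep 'pos|force: .*,'
```

```text
eef_pos: [480.7, -89.2, 109.1]
force: [-2.0, 0.2, 4.1]
eef_pos: [480.7, -89.2, 108.1]
force: [-4.5, 0.5, 3.8]
```

```bash
python3 -m handwheel '[[[0,0,-1,0,0,0,-1]]]' | egrep 'pos|force: .*,'
python3 -m handwheel '[[[0,0,-1,0,0,0,-1]]]' | egrep 'pos|force: .*,'
```

```text
eef_pos: [480.7, -89.2, 107.1]
force: [-2.0, 0.2, 2.8]
eef_pos: [480.7, -89.2, 106.2]
force: [-2.6, 0.6, 4.1]
```

```bash
python3 -m handwheel '[[[0,0,-1,0,0,0,-1]]]' | egrep 'pos|force: .*,'
python3 -m handwheel '[[[0,0,-1,0,0,0,-1]]]' | egrep 'pos|force: .*,'
```

```text
eef_pos: [480.7, -89.2, 105.2]
force: [-2.7, 0.8, 5.9]
eef_pos: [480.7, -89.2, 104.3]
force: [-4.4, 1.0, 6.7]
```

Force is rising, so the foot touched at about 106. One more step for about 6 N at the foot.

```bash
python3 -m handwheel '[[[0,0,-0.8,0,0,0,-1]]]' | egrep 'pos|force: .*,'
python3 m.py
```

```text
eef_pos: [480.6, -89.2, 103.5]
force: [-5.0, 0.8, 7.6]
MEAN [480.62 -89.2  103.5 ] [-4.25  0.76  6.39]
```

```bash
python3 -m handwheel '[[[0,0,1,0,0,0,-1],[0,0,3,0,0,0,-1],[0,0,20,0,0,0,-1],[0,0,40,0,0,0,-1],[-20,0,50,0,0,0,-1],[-20,0,50,0,0,0,-1],[0,0,0,0,0,0,-1],[0,0,0,0,0,0,-1]]]'
python3 - <<'E'
from h import *
S,T=Cam("side"),Cam("top"); n=np.array([.1435,.9897,0]); p0=np.array([656.5,-114,90])
def f(S):
  for x in S.blobs((0,150,80),(5,255,255),(255,150,300,200),10):
    d=S.ray(x[0]); k=S.o+d*(n@(p0-S.o))/(n@d); print(x[0],k,np.arctan2(k[2]-90,-(k-p0)@[.9897,-.1435,0]))
f(S)
for i in range(20): capture("top")
S=Cam("side"); f(S); print("body",[(b[0],b[1].tolist()) for b in S.blobs((20,110,110),(90,255,255),(240,165,272,190))])
cv2.imwrite("pics/f.png",cv2.cvtColor(cv2.resize(S.im[120:210,195:315],(800,600),interpolation=cv2.INTER_CUBIC),cv2.COLOR_RGB2BGR))
E
```

```text
time_s: 26.9
eef_pos: [440.7, -89.1, 266.7]
ee_rot: [-0.0, 0.997, -0.073, -0.0]
force: [0.3, 0.7, 0.7]
grip_width: -0.002
grip_force: 0.0
[279.84615385 169.26923077] [478.36946683 -88.17224259  82.30678482] -0.04271359709778404
[279.92307692 169.26923077] [478.13363718 -88.13804884  82.35957864] -0.04236481245604336
body [(array([254.61111111, 176.88888889]), [248, 173, 15, 8, 72])]
```

View pics/f.png

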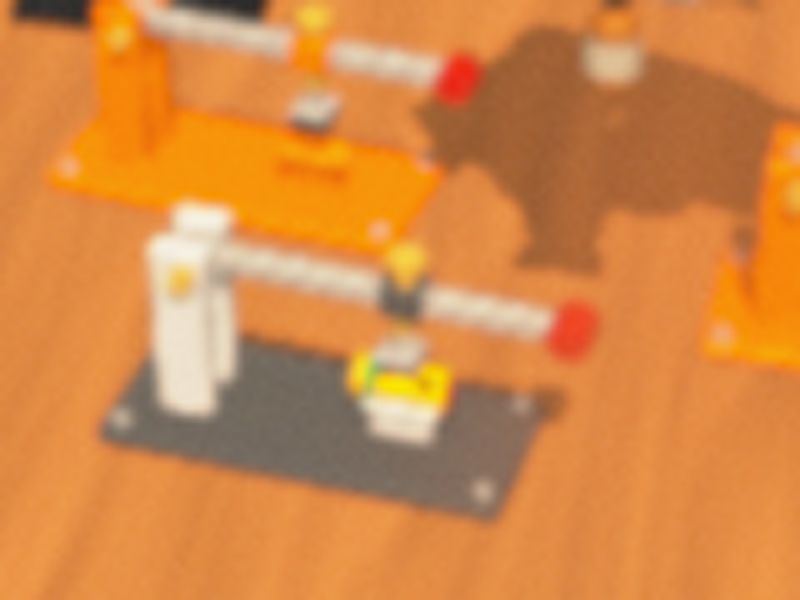

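The image shows the foot bearing on the seated body at crop (400,365). The lever rests at about −0.042 and hasn't drifted in over a second.

```bash
python3 -c "
from rig import *
print(finish_job())"
```

```text
the job is handed in; nothing more can be done
None
```

The 22 mm body is seated in the dark jig's V-cradle and lightly clamped at an estimated 5–6 N on the foot; I handed the job in at about 28 s, and `finish_job()` returned no verdict.

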